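# Lid the mixing beaker and load it into the plaster mixer

## Task

Fit the paddle lid on the white mixing beaker while it still stands on the bench, so that the lid sits down flat on the rim. Then lift the lidded beaker as one unit and stand it fully home and upright in the round cradle on top of the plaster mixer, with its lid still on, and let go.

Things in the scene. Friction and masses are not known exactly. Their poses are not given: they have to be found in the camera images.
- lid_center (a point): Paddle lid (70 g, 52 mm tall, round), standing on its paddle. Upwards: steel cross paddle 30 wide, 20 high; plug tapering 30 to 42 wide; black flange 52 wide, 5 thick, underside 32 above the foot; steel hub 24 wide, 15 high, to grip. Point: on the axis, half-way up; hub's middle is 18.5 mm above it. z up. Not the flat cover near it: black disc 68 wide, 16 tall, thin button, no paddle.
- beaker_center (a point): Mixing beaker (140 g): white, open, straight round wall, 54 mm outside, 48 bore, 66 tall. Point: on the axis, half-way up; z up. Lid seated: flange on the rim, lid's point 27 mm above this one, hub's top 86 above the beaker's foot. The lid is not fastened: lift the beaker by its wall, 45 to 50 mm above its foot. Not the slim white tumbler near it (38 wide, 80 tall).
- cradle (a point): Cradle: round grey cup on the black deck of the mixer, a fixed steel box 212 mm square, deck 100 mm above the bench. Point: centre of the cup's inner floor, 105 mm above the bench; z up. Inside 62 mm wide at the bottom, flaring to 82 at the mouth 15 mm above the floor; 90 across outside. A beaker that is home stands on this floor, its point 33 mm above this one.
There are look-alikes about, which are no part of the job. Leave any pink look-alike of the part that bears lid_center alone.

How it is judged (in metres and radians):
On the way, in this order (a step that is already met when the one before it is completed fails the run):
1. the lid sits flat on the beaker's rim while the beaker still stands on the bench (horizontal distance between lid_center and beaker_center below 0.012 m and z of lid_center in the frame of beaker_center between 0.021 and 0.033 m and angle between the z axis of lid_center and the z axis of beaker_center, either way round below 0.18 rad and height (world z) of beaker_center below 0.045 m and angle between beaker_center's own z axis and vertical below 0.18 rad), for 0.2 s.
2. the beaker is lifted off the bench with its lid on (horizontal distance between lid_center and beaker_center below 0.012 m and z of lid_center in the frame of beaker_center between 0.021 and 0.033 m and angle between the z axis of lid_center and the z axis of beaker_center, either way round below 0.18 rad and height (world z) of beaker_center above 0.07 m and horizontal distance between beaker_center and cradle above 0.05 m), for 0.1 s.
At the end, for the whole second after the job is handed in: The beaker stands at rest in the mixer's cradle, within 12 mm of its centre and 6 mm of full depth, upright to 10 degrees, with the lid at rest on its rim, within 12 mm of its axis, 6 mm of its seated height and 10 degrees of square (horizontal distance between lid_center and beaker_center below 0.012 m and z of lid_center in the frame of beaker_center between 0.021 and 0.033 m and angle between the z axis of lid_center and the z axis of beaker_center, either way round below 0.18 rad and horizontal distance between beaker_center and cradle below 0.012 m and z of beaker_center in the frame of cradle between 0.027 and 0.039 m and angle between beaker_center's own z axis and vertical below 0.18 rad and linear speed of each of beaker, lid below 0.02 m/s); the robot touches nothing.
It also fails if it takes over 54 s, if anything falls off the work surface, if the arm or the gripper's body presses on something with over 40 N, if the wrist force passes 120 N, or if a joint passes its speed limit or range.

## Robot

A 6-joint arm with a two-finger parallel gripper is mounted at the origin on the work surface. World frame = base frame: x ahead of the robot, y to its left, z up, the work surface at z = 0. Lengths are in m, angles in degrees, forces in N, time in s.
With the tool pointing down it reaches from about 0.4 to 0.825 m from the base axis. Payload 7 kg.
Tool frame: the origin (TCP) lies at the very end of the fingers, on their centre line; the grasp point (between the pads) lies 19 mm behind it; x points along the fingers, z is the direction in which the jaws open and shut, and the axes are right-handed (so a half turn about x gives the same grasp; the last joint's range is limited). The gripper opens to 88 mm and grips with 3 to 60 N. Pads are 19 mm wide; open, the fingers measure 130 mm over their backs; the gripper's body (78 mm by 193 mm) begins 47 mm behind the grasp point.
Start: joints at [-58.952, 20.546, 0.682, 0, -70.136, -16.507], TCP at [0.169, -0.653, 0.227] pointing down, gripper open.
Joint ranges: [-176.03, 176.03], [-82.01, 121.73], [-58.28, 71.71], [-173.87, 95.51], [-174.79, -0.11], [-173.66, 173.66]. Speed limits (degrees/s): [136.94, 136.94, 172.46, 180, 180, 180].

## Interface

Orientations are given as [roll, pitch, yaw] about the fixed x, y, z axes, in that order (R = Rz(yaw) Ry(pitch) Rx(roll)).
In Python, from plant import * gives the robot as it stands.
- The arm moves only by the tool arm_command, never from a script. Its argument "commands" is one flat list of numbers, 5 for each row, row after row: the shift along the tool's x, y, z in mm, then the turn about the tool's x in degrees, then the opening in per cent of the stroke, from 0 (shut) to 100 (fully open). A call has 1 to 5 rows; each row shifts and turns the pose as measured when the row begins, along the tool's axes as they then stand; what a row does not reach is not made up. A row lasts 1/8 s, in which the tool goes at most 62.5 mm and 10.7 degrees, less where a joint would pass 70% of its speed; a pose out of reach is approached as far as the arm can. A call is refused whole if a number of a shift passes 62.5 or a number of a turn 10.7, either way. A call with a gripper value outside its range is refused whole. The fingers move at their own pace and stop on an object; the grip force is fixed at half the most. Time passes only in rows, so rows that do not move let the fingers close. It gives the time, the measured TCP pose, the force and the opening at its end, in the units of the state.
- get_obs(): the state, without advancing time (a new reading comes with each control period).
- snapshot(name): name is "scene" or "top" or "wrist"; returns a dict with "frame" (420x560x3 uint8, blue, green, red), "fov_y" (degrees; the focal length in pixels is half the picture's height over the tangent of half this angle, whatever the lens; pixels are square), "cx", "cy" (the principal point, pixels), "world_to_cam" (4x4, takes a point from world to camera coordinates). Camera axes: x right, y up, looking along -z (the intrinsics and any distortion apply to the point x, -y, -z); pixel columns grow to the right and rows downward; lengths in m; the calibration is good to about 2 mm. The wrist camera is an equidistant fisheye: a pixel r from the principal point sees the ray r / f radians off the axis. A picture is of the moment at which its call begins. There is no depth.
- close_job(): hands the job in, once; it reports no verdict.
The state is a dict: "clock": time; "joint_pos": joint angles; "qvel": joint speeds; "tau": joint torques, N m; "tool_pos": TCP position; "orientation": TCP orientation; "force": force on the tool from outside, world axes, zero at the start; "moment": the same for the moment, N m; "opening": finger opening in m.
Only numpy, scipy, OpenCV 4.12 (cv2) and the standard library are available. Lean on these libraries where they do the work, as an engineer would, in place of code of your own. Each camera call takes 0.05 s, during which the arm holds its last target. There are 200 camera calls.

## Working session

There is one attempt and no reset: what is moved stays moved. The work goes in short steps, Python scripts to look and compute and a tool call to move; the robot and the scene stay as the last step left them, time stands still between calls to the robot, and variables do not carry over. Pictures are saved under pics/ and viewed, about 8 in all and at most 12, crops included, and the job is handed in when it is done.

Besides the shell and the picture viewer there is one more tool, called as name(argument=value, ...) on one line, values as JSON. arm_command: Moves the arm, as the interface text tells. Its arguments: {"type":"object","properties":{"commands":{"type":"array"}},"required":["commands"]}

```bash
ls; mkdir -p pics
python3 - <<'E'
from plant import *
import cv2,numpy as np,pickle
d={}
for n in("scene","top","wrist"):
    s=snapshot(n); d[n]=s; cv2.imwrite(f"pics/{n}0.png",s["frame"]); print(n,s["fov_y"],s["cx"],s["cy"],np.round(s["world_to_cam"],3).tolist())
pickle.dump(d,open("s0.pkl","wb"))
o=get_obs(); print(o)
cv2.imwrite("pics/both0.png",cv2.resize(np.vstack([d["scene"]["frame"],d["top"]["frame"]]),None,fx=.71,fy=.71))
E
```

```text
pics
scene 42.7449516230437 279.97749172344487 210.3976279629254 [[-0.423, 0.906, -0.012, 0.196], [-0.72, -0.328, 0.612, 0.288], [0.551, 0.268, 0.791, -1.269], [0.0, 0.0, 0.0, 1.0]]
top 56.89875591057766 277.1436777640373 201.9061030290933 [[0.005, -0.999, 0.049, -0.003], [0.995, 0.01, 0.101, -0.482], [-0.102, 0.048, 0.994, -0.789], [0.0, 0.0, 0.0, 1.0]]
wrist 65.70646984690485 281.228870054223 206.2280061037029 [[-0.25, 0.968, 0.002, 0.673], [-0.938, -0.242, -0.249, 0.033], [-0.241, -0.064, 0.968, -0.39], [0.0, 0.0, 0.0, 1.0]]
{'clock': 0.15, 'joint_pos': array([-5.89509048e+01,  2.05808998e+01,  6.44464811e-01, -1.49160554e-02,
       -7.01360956e+01, -1.65057704e+01]), 'qvel': array([ 0.04080456, -0.15238206,  0.13127805, -0.01658758,  0.00719011,
       -0.07484716]), 'tau': array([-1.51258831e-03, -5.83273208e+01,  2.93292153e+01,  7.00114265e+00,
        8.78097519e-03, -1.15937150e-04]), 'tool_pos': array([ 0.1693618 , -0.65300906,  0.22583919]), 'orientation': array([  5.56400307,  89.92612575, 110.10225066]), 'force': array([ 0.94360076,  0.19131064, -0.36048645]), 'moment': array([-0.00966279,  0.00702134, -0.00641348]), 'opening': 0.08767015179849368}
```

View pics/scene0.png

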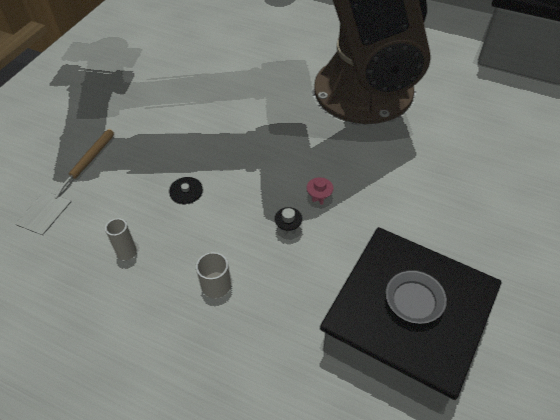

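View pics/top0.png

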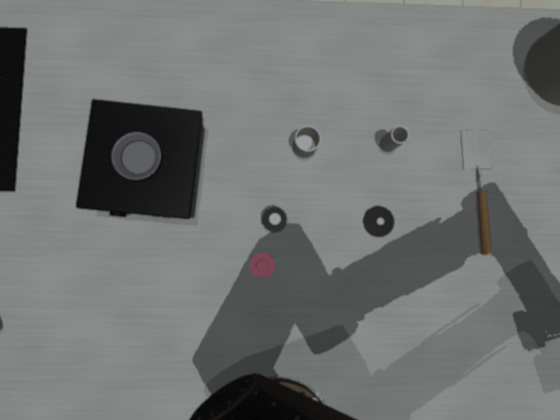

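Scene picture: the black lid with a wide steel hub is at about (288,217), the pink look-alike at (320,188), and the flat cover with a thin button at (186,190). The wide white beaker is at (213,275), the slim tumbler at (120,240), and the cup at (415,298). In the top view the lid is at (274,218), the beaker at (306,139) and the cup at (136,156). The black lid and the wide beaker fit the description, and I'll confirm them in one enlarged crop.

Run:
```python
import cv2,numpy as np,pickle
d=pickle.load(open("s0.pkl","rb"))
def crop(n,x,y,w=66,h=50,k=6):
    f=d[n]["frame"][y:y+h,x:x+w]; f=np.clip(f.astype(float)*1.5,0,255).astype(np.uint8)
    return cv2.resize(f,None,fx=k,fy=k,interpolation=cv2.INTER_CUBIC)
a=np.hstack([crop("scene",255,193),crop("scene",180,247)])
b=np.hstack([crop("top",241,193),crop("top",273,114)])
cv2.imwrite("pics/crop1.png",np.vstack([a,b]))
```

```text
(no output)
```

View pics/crop1.png

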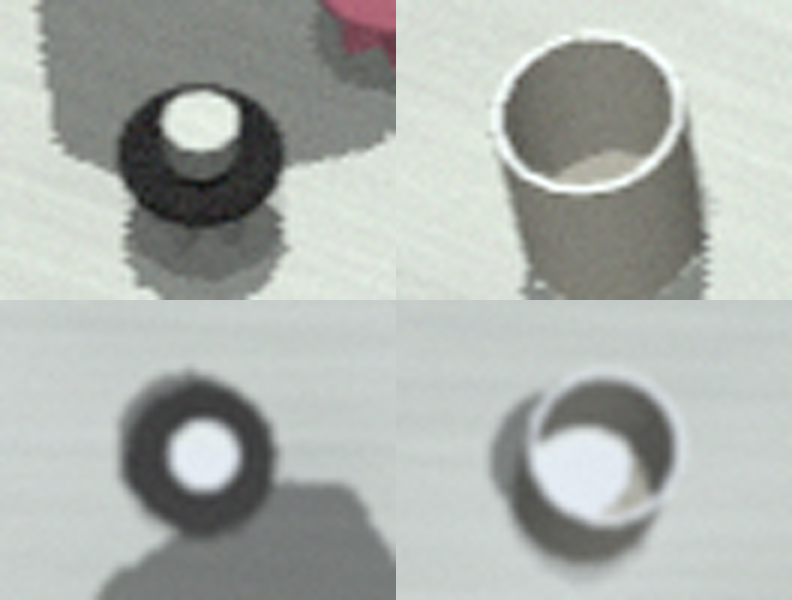

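```bash
cat > h.py <<'E'
import numpy as np,pickle,cv2
def ray(s,u,v,z,fish=False):
    h=s["frame"].shape[0]; f=h/2/np.tan(np.radians(s["fov_y"]/2)); M=np.array(s["world_to_cam"])
    a=np.array([(u-s["cx"])/f,-(v-s["cy"])/f,-1.])
    if fish:
        r=np.hypot(a[0],a[1]); a=np.array([a[0]/r*np.sin(r),a[1]/r*np.sin(r),-np.cos(r)]) if r>1e-9 else a
    R=M[:3,:3]; c=-R.T@M[:3,3]; w=R.T@a
    return c+w*(z-c[2])/w[2]
def proj(s,p,fish=False):
    h=s["frame"].shape[0]; f=h/2/np.tan(np.radians(s["fov_y"]/2)); M=np.array(s["world_to_cam"])
    q=M[:3,:3]@np.array(p)+M[:3,3]; x,y,z=q[0],-q[1],-q[2]
    if fish:
        r=np.hypot(x,y); t=np.arctan2(r,z); x,y,z=x/r*t,y/r*t,1
    return np.array([s["cx"]+f*x/z,s["cy"]+f*y/z])
E
python3 - <<'E'
from h import *
d=pickle.load(open("s0.pkl","rb"))
for k,z,a,b in [("hubtop",.052,(288.1,212.5),(274.5,218.4)),("rim",.066,(211.8,265.4),(307.5,138.3)),("cupmouth",.12,(415.5,298),(136,156)),("cover",.016,(186,190),(379,221)),("tumbler",.08,(119,228),(400,134)),("pink",.052,(320,183),(262,265))]:
    print(k,ray(d["scene"],*a,z).round(4),ray(d["top"],*b,z).round(4))
def crop(n,x,y,w=80,h=60,k=5):
    f=d[n]["frame"][y:y+h,x:x+w]; f=np.clip(f.astype(float)*1.5,0,255).astype(np.uint8)
    return cv2.resize(f,None,fx=k,fy=k,interpolation=cv2.INTER_CUBIC)
cv2.imwrite("pics/crop2.png",np.hstack([crop("scene",375,268),crop("top",96,126)]))
E
```

```text
hubtop [0.4456 0.0088 0.052 ] [0.4452 0.0075 0.052 ]
rim [ 0.6095 -0.0565  0.066 ] [ 0.6079 -0.0582  0.066 ]
cupmouth [0.56   0.2681 0.12  ] [0.5542 0.2661 0.12  ]
cover [ 0.4531 -0.21    0.016 ] [ 0.4435 -0.2178  0.016 ]
tumbler [ 0.6172 -0.2344  0.08  ] [ 0.6164 -0.2446  0.08  ]
pink [0.3559 0.0347 0.052 ] [0.3521 0.0319 0.052 ]
```

View pics/crop2.png

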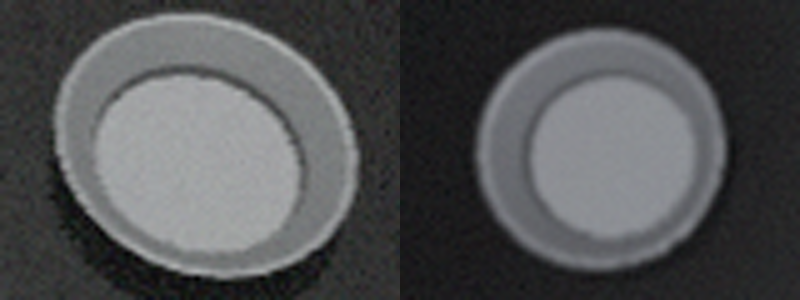

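The crop confirms a black lid with a wide steel hub and a paddle, and a wide open white beaker. Cup in crop2: mouth centres are at scene (415.9,296.6) and top (135.7,155.5), floor centres at scene (414,299.8) and top (138.1,157).

```bash
cat >> h.py <<'E'
from scipy.spatial.transform import Rotation as Ro
def move(o,t,jaw=90.):
    R=Ro.from_euler("xyz",o["orientation"],degrees=True).as_matrix()
    d=R.T@(np.array(t)-o["tool_pos"])*1000
    j=R.T@np.array([np.cos(np.radians(jaw)),np.sin(np.radians(jaw)),0])
    a=np.degrees(np.arctan2(-j[1],j[2])); a=(a+90)%180-90   # turn about tool x bringing z onto jaw
    print("pos",o["tool_pos"].round(4),"R",R.round(3).tolist(),"shift mm",d.round(1),"turn",a.round(1),"open",round(o["opening"]*1000,1),"F",o["force"].round(1),"t",o["clock"])
    return a
E
python3 - <<'E'
from h import *
from plant import *
d=pickle.load(open("s0.pkl","rb"))
for k,z,a,b in [("mouth",.12,(415.9,296.6),(135.7,155.5)),("floor",.105,(414,299.8),(138.1,157))]:
    print(k,ray(d["scene"],*a,z).round(4),ray(d["top"],*b,z).round(4))
o=get_obs(); move(o,(.445,-.25,.2)); move(o,(.445,.008,.12))
E
```

```text
mouth [0.5575 0.268  0.12  ] [0.5551 0.2667 0.12  ]
floor [0.5549 0.2671 0.105 ] [0.5556 0.2669 0.105 ]
pos [ 0.1694 -0.653   0.2258] R [[-0.0, -0.968, -0.251], [0.001, -0.251, 0.968], [-1.0, 0.0, 0.001]] shift mm [  26.2 -368.   320.9] turn 14.5 open 87.7 F [ 0.9  0.2 -0.4] t 0.15
pos [ 0.1694 -0.653   0.2258] R [[-0.0, -0.968, -0.251], [0.001, -0.251, 0.968], [-1.0, 0.0, 0.001]] shift mm [ 106.5 -432.8  570.5] turn 14.5 open 87.7 F [ 0.9  0.2 -0.4] t 0.15
```

arm_command(commands=[0,-40,35,7.2,100,0,-40,35,7.2,100,0,-42,40,0,100,0,-42,40,0,100,0,-42,40,0,100])

```text
clock: 0.78
tool_pos: [0.3632, -0.4465, 0.2234]
orientation: [35.4, 89.7, 124.7]
force: [0.1, -0.5, -0.2]
opening: 0.0879
```

arm_command(commands=[0,-30,50,0,100,0,-20,55,0,100,0,-10,60,0,100,0,0,60,0,100,0,0,60,0,100])

```text
clock: 1.4
tool_pos: [0.4303, -0.1538, 0.2227]
orientation: [44.8, 89.7, 134.0]
force: [1.9, 0.6, 0.8]
opening: 0.0874
```

```bash
python3 -c "
from h import *
from plant import *
o=get_obs(); move(o,(.4454,.0081,.12))"
```

```text
pos [ 0.4303 -0.1538  0.2227] R [[-0.004, -1.0, 0.013], [0.004, 0.013, 1.0], [-1.0, 0.004, 0.004]] shift mm [103.4 -13.5 161.6] turn -0.7 open 87.4 F [1.9 0.6 0.8] t 1.4
```

arm_command(commands=[15,-5,50,0,100,20,-5,50,0,100,25,-4,40,0,100,25,0,15,0,100,0,0,0,0,100])

```text
clock: 2.02
tool_pos: [0.4458, 0.0102, 0.1376]
orientation: [-0.2, 89.7, 89.5]
force: [-0.1, -0.4, -0.2]
opening: 0.0875
```

```bash
python3 -c "
from h import *
from plant import *
o=get_obs(); move(o,(.4454,.0081,.04))
s=snapshot('wrist');cv2.imwrite('pics/w1.png',s['frame'])
print(proj(s,(.4454,.0081,.052),True),proj(s,o['tool_pos'],True))
pickle.dump(s,open('w1.pkl','wb'))"
```

```text
pos [0.4458 0.0102 0.1376] R [[0.0, -1.0, 0.006], [0.005, 0.006, 1.0], [-1.0, -0.0, 0.005]] shift mm [97.6  0.4 -2.6] turn -0.4 open 87.5 F [-0.1 -0.4 -0.2] t 2.025
[276.15271001 210.30444268] [278.64715601 253.36282718]
```

View pics/w1.png

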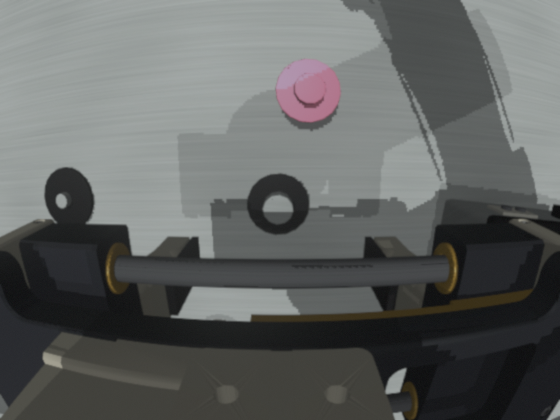

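The wrist view shows the hub at about (278,207), against a prediction of (276,210). The pink look-alike is clear of the jaws at (308,90).

```bash
python3 -c "
from h import *
s=pickle.load(open('w1.pkl','rb'));print(ray(s,278.3,206.5,.052,True),ray(s,278,204.5,.037,True))"
```

```text
[0.44235338 0.00980295 0.052     ] [0.44452666 0.00948884 0.037     ]
```

arm_command(commands=[30,0,-3,0,100,30,0,0,0,100,15,0,0,0,100,0,0,0,0,100])

```text
clock: 2.58
tool_pos: [0.4504, 0.0056, 0.0663]
orientation: [-48.9, 89.3, 40.6]
force: [0.3, -0.1, 1.0]
opening: 0.0876
```

```bash
python3 -c "
from h import *
from plant import *
o=get_obs(); move(o,(.4447,.0085,.0395));print(o['joint_pos'],o['qvel'].round(2))"
```

```text
pos [0.4504 0.0056 0.0663] R [[0.009, -1.0, 0.009], [0.008, 0.009, 1.0], [-1.0, -0.009, 0.008]] shift mm [26.8  5.9  2.7] turn -0.5 open 87.6 F [ 0.3 -0.1  1. ] t 2.575
[  25.75431447    9.33002269  -39.22342865   -0.2653293   -40.79359501
 -116.04705584] [-0.68 -1.11  1.08  0.41 -0.78  0.19]
```

arm_command(commands=[10,6,3,0,100,10,0,0,0,100,5,0,0,0,100,0,0,0,0,100])

```text
clock: 3.08
tool_pos: [0.4458, 0.0089, 0.0421]
orientation: [-54.0, 89.1, 35.5]
force: [0.1, 0.2, 0.3]
opening: 0.0874
```

```bash
python3 -c "
from h import *
from plant import *
o=get_obs(); move(o,(.4447,.0085,.0395));print(o['joint_pos'],o['qvel'].round(2))"
```

```text
pos [0.4458 0.0089 0.0421] R [[0.013, -1.0, 0.009], [0.009, 0.009, 1.0], [-1.0, -0.013, 0.009]] shift mm [ 2.6  1.2 -0.4] turn -0.5 open 87.4 F [0.1 0.2 0.3] t 3.075
[  26.48587742   11.16086702  -41.47541919   -0.2375551   -36.47516291
 -116.83133381] [ 0.01 -0.28  0.31  0.23  0.01  0.02]
```

arm_command(commands=[2,1,0,0,100,0,0,0,0,0,0,0,0,0,0,0,0,0,0,0,0,0,0,0,0])

```text
clock: 3.7
tool_pos: [0.4454, 0.0092, 0.0405]
orientation: [-55.1, 89.0, 34.4]
force: [-1.2, -0.6, -0.0]
opening: 0.0531
```

arm_command(commands=[0,0,0,0,0,0,0,0,0,0,0,0,0,0,0])

```text
clock: 4.08
tool_pos: [0.4454, 0.0093, 0.0406]
orientation: [-55.1, 89.0, 34.4]
force: [0.1, 0.2, -0.3]
opening: 0.0232
```

arm_command(commands=[0,0,0,0,0,-10,0,0,0,0,-25,0,0,0,0,-40,0,0,0,0,-40,0,0,0,0])

```text
clock: 4.7
tool_pos: [0.4415, 0.0071, 0.1576]
orientation: [-47.3, 89.4, 42.2]
force: [0.9, 0.3, -0.7]
opening: 0.023
```

```bash
python3 -c "
from h import *
from plant import *
o=get_obs(); move(o,(.6087,-.0573,.15))"
```

```text
pos [0.4415 0.0071 0.1576] R [[0.007, -1.0, 0.009], [0.007, 0.009, 1.0], [-1.0, -0.007, 0.007]] shift mm [   8.4 -167.7  -62.9] turn -0.5 open 23.0 F [ 0.9  0.3 -0.7] t 4.7
```

arm_command(commands=[0,-40,-15,0,0,0,-45,-17,0,0,0,-45,-17,0,0,0,-30,-10,0,0,0,0,0,0,0])

```text
clock: 5.32
tool_pos: [0.6077, -0.0545, 0.1682]
orientation: [-61.1, 88.7, 28.5]
force: [-0.9, 0.9, -0.6]
opening: 0.0232
```

```bash
python3 -c "
from h import *
from plant import *
o=get_obs(); move(o,(.6087,-.0573,.13))
s=snapshot('scene');t=snapshot('top');w=snapshot('wrist')
pickle.dump((s,t,w),open('s1.pkl','wb'))
f=np.hstack([cv2.resize(s['frame'][180:320,150:290],None,fx=2.85,fy=2.85,interpolation=2),cv2.resize(w['frame'],None,fx=.7,fy=.7)[:, :]] [:1])
g=cv2.resize(t['frame'][80:220,230:370],None,fx=2.85,fy=2.85,interpolation=2)
cv2.imwrite('pics/c3.png',cv2.convertScaleAbs(np.hstack([f,g]),alpha=1.4))"
```

```text
pos [ 0.6077 -0.0545  0.1682] R [[0.019, -1.0, 0.007], [0.01, 0.007, 1.0], [-1.0, -0.019, 0.011]] shift mm [38.2 -0.2 -3.1] turn -0.4 open 23.2 F [-0.9  0.9 -0.6] t 5.325
```

View pics/c3.png

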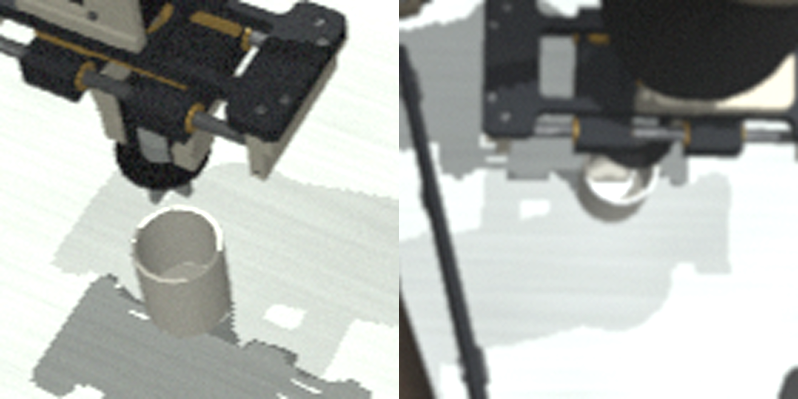

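The lid is held level with the paddle over the beaker (scene crop: paddle at (170,190), rim at (180,240)).

arm_command(commands=[25,0,-3,0,0,20,0,0,0,0,8,0,0,0,0,0,0,0,0,0])

```text
clock: 5.98
tool_pos: [0.6042, -0.0544, 0.1174]
orientation: [-61.4, 88.6, 28.4]
force: [-0.1, -0.4, -0.3]
opening: 0.0229
```

```bash
python3 -c "
from h import *
from plant import *
o=get_obs(); move(o,(.6087,-.0573,.0745))
s=snapshot('scene');
cv2.imwrite('pics/c4.png',cv2.convertScaleAbs(cv2.resize(s['frame'][220:310,160:270],None,fx=6,fy=6,interpolation=2),alpha=1.4))"
```

```text
pos [ 0.6042 -0.0544  0.1174] R [[0.022, -1.0, 0.003], [0.012, 0.003, 1.0], [-1.0, -0.022, 0.012]] shift mm [42.9 -3.6 -3.4] turn -0.2 open 22.9 F [-0.1 -0.4 -0.3] t 5.975
```

View pics/c4.png

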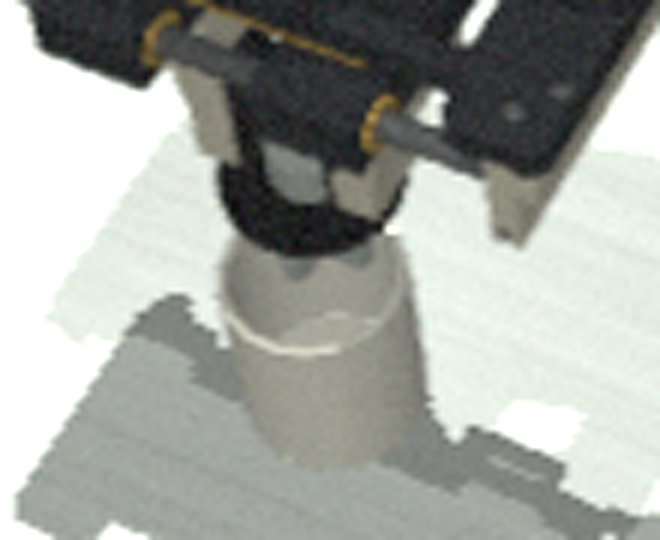

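The crop shows the lid above the rim, about 3–4 mm off (flange centre x≈312, rim centre x≈318), which agrees with the measured shift. I'll correct, then lower.

arm_command(commands=[0,-4,-3,0,0,0,-1,-1,0,0,10,0,0,0,0,10,0,0,0,0,0,0,0,0,0])

```text
clock: 6.65
tool_pos: [0.6111, -0.0583, 0.0982]
orientation: [-63.6, 88.4, 26.2]
force: [-0.1, -0.8, -0.2]
opening: 0.0226
```

```bash
python3 -c "
from h import *
from plant import *
o=get_obs(); move(o,(.6087,-.0573,.0745))"
```

```text
pos [ 0.6111 -0.0583  0.0982] R [[0.025, -1.0, 0.003], [0.012, 0.003, 1.0], [-1.0, -0.025, 0.012]] shift mm [23.6  3.   0.7] turn -0.2 open 22.6 F [-0.1 -0.8 -0.2] t 6.65
```

arm_command(commands=[0,2,1,0,0,8,1,0,0,0,8,0,0,0,0,3,0,0,0,0,0,0,0,0,0])

```text
clock: 7.28
tool_pos: [0.6083, -0.0569, 0.0775]
orientation: [-63.5, 88.4, 26.4]
force: [-0.5, 0.0, -0.0]
opening: 0.0228
```

```bash
python3 -c "
from h import *
from plant import *
o=get_obs(); move(o,(.6087,-.0573,.0745))"
```

```text
pos [ 0.6083 -0.0569  0.0775] R [[0.024, -1.0, 0.003], [0.012, 0.003, 1.0], [-1.0, -0.024, 0.012]] shift mm [ 3.  -0.4 -0.4] turn -0.2 open 22.8 F [-0.5  0.  -0. ] t 7.275
```

arm_command(commands=[2,0,0,0,0,2,0,0,0,0,0,0,0,0,0])

```text
clock: 7.65
tool_pos: [0.6093, -0.0569, 0.0748]
orientation: [-65.5, 88.3, 24.4]
force: [-1.1, -0.4, 0.6]
opening: 0.0229
```

arm_command(commands=[1.5,0,0,0,0,1.5,0,0,0,0])

```text
clock: 7.9
tool_pos: [0.6107, -0.0567, 0.0744]
orientation: [-67.9, 88.1, 22.0]
force: [-5.0, 1.7, 16.0]
opening: 0.0228
```

arm_command(commands=[-0.5,0,0,0,60,0,0,0,0,60,0,0,0,0,100,0,0,0,0,100,0,0,0,0,100])

```text
clock: 8.52
tool_pos: [0.6108, -0.0567, 0.0747]
orientation: [-67.9, 88.1, 22.0]
force: [0.0, 0.1, -0.3]
opening: 0.0672
```

arm_command(commands=[-5,0,0,0,100,-20,0,0,0,100,-30,0,0,0,100,-25,0,0,0,100,0,0,0,0,100])

```text
clock: 9.15
tool_pos: [0.6082, -0.0578, 0.1578]
orientation: [-68.2, 88.2, 21.7]
force: [-0.2, -0.4, -0.7]
opening: 0.0877
```

```bash
python3 -c "
from h import *
from plant import *
o=get_obs(); move(o,(.6087,-.0573,.0285))
s=snapshot('scene');t=snapshot('top');w=snapshot('wrist')
pickle.dump((s,t,w),open('s2.pkl','wb'))
f=cv2.convertScaleAbs(cv2.resize(s['frame'][220:320,160:260],None,fx=4,fy=4,interpolation=2),alpha=1.4)
print(proj(w,(.6087,-.0573,.086),True))
f=np.hstack([f,cv2.resize(w['frame'][100:300,180:380],None,fx=2,fy=2)])
cv2.imwrite('pics/c5.png',f)"
```

```text
pos [ 0.6082 -0.0578  0.1578] R [[0.03, -1.0, 0.001], [0.012, 0.001, 1.0], [-0.999, -0.03, 0.012]] shift mm [129.2   3.3  -1. ] turn -0.1 open 87.7 F [-0.2 -0.4 -0.7] t 9.15
[278.96436578 216.49410984]
```

View pics/c5.png

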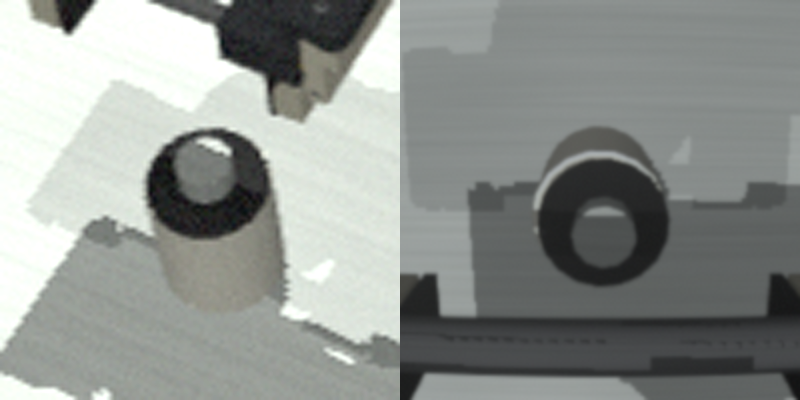

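The lid sits flat on the rim: the scene crop shows an unbroken flange/wall line, and the wrist view shows only a thin crescent of rim (about 2–3 mm off centre). Next is lowering to grip the wall.

arm_command(commands=[35,2,0,0,100,35,1,0,0,100,20,0,0,0,100,0,0,0,0,100])

```text
clock: 9.8
tool_pos: [0.6038, -0.0572, 0.0593]
orientation: [-61.9, 88.7, 27.9]
force: [0.0, -0.2, -0.0]
opening: 0.0872
```

```bash
python3 -c "
from h import *
from plant import *
o=get_obs(); move(o,(.6087,-.0573,.030))"
```

```text
pos [ 0.6038 -0.0572  0.0593] R [[0.02, -1.0, 0.002], [0.011, 0.002, 1.0], [-1.0, -0.02, 0.011]] shift mm [29.4 -4.3 -0.4] turn -0.1 open 87.2 F [ 0.  -0.2 -0. ] t 9.8
```

arm_command(commands=[10,-4,0,0,100,12,-1,0,0,100,8,0,0,0,100,0,0,0,0,100])

```text
clock: 10.3
tool_pos: [0.6107, -0.0568, 0.0286]
orientation: [-63.5, 88.6, 26.4]
force: [0.4, -0.3, 0.3]
opening: 0.0877
```

```bash
python3 -c "
from h import *
from plant import *
o=get_obs(); move(o,(.6087,-.0573,.0295))"
```

```text
pos [ 0.6107 -0.0568  0.0286] R [[0.022, -1.0, 0.002], [0.011, 0.002, 1.0], [-1.0, -0.022, 0.011]] shift mm [-1.   2.  -0.5] turn -0.1 open 87.7 F [ 0.4 -0.3  0.3] t 10.3
```

arm_command(commands=[0,2,0,0,100,0,0,0,0,0,0,0,0,0,0,0,0,0,0,0,0,0,0,0,0])

```text
clock: 10.92
tool_pos: [0.6092, -0.0567, 0.03]
orientation: [-65.0, 88.5, 24.9]
force: [-1.1, -0.8, -0.9]
opening: 0.0533
```

arm_command(commands=[0,0,0,0,0,0,0,0,0,0])

```text
clock: 11.18
tool_pos: [0.6092, -0.0567, 0.03]
orientation: [-65.0, 88.5, 24.9]
force: [0.6, 0.3, -0.1]
opening: 0.0526
```

arm_command(commands=[-6,0,0,0,0,-10,0,0,0,0,-15,0,0,0,0,-15,0,0,0,0,0,0,0,0,0])

```text
clock: 11.8
tool_pos: [0.608, -0.0572, 0.0797]
orientation: [-64.9, 88.5, 25.0]
force: [0.3, -0.2, -2.2]
opening: 0.0527
```

```bash
python3 -c "
from h import *
from plant import *
o=get_obs(); move(o,(.5556,.2670,.20))
s=snapshot('scene');w=snapshot('wrist')
f=cv2.convertScaleAbs(cv2.resize(s['frame'][190:310,160:280],None,fx=3.33,fy=3.33,interpolation=2),alpha=1.4)
g=cv2.resize(w['frame'][100:300,180:380],(f.shape[1],f.shape[0]))
cv2.imwrite('pics/c6.png',np.hstack([f,g]))"
```

```text
pos [ 0.608  -0.0572  0.0797] R [[0.024, -1.0, 0.002], [0.011, 0.002, 1.0], [-1.0, -0.024, 0.011]] shift mm [-117.9   50.1  325.5] turn -0.1 open 52.7 F [ 0.3 -0.2 -2.2] t 11.8
```

View pics/c6.png

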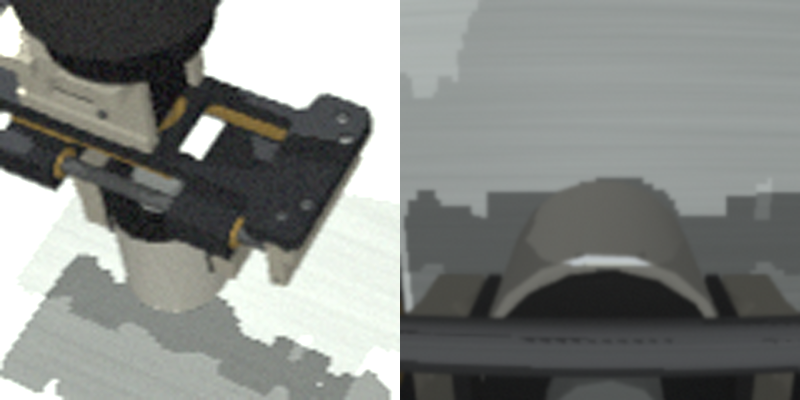

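The beaker is off the bench (force −2.2 N, matching 210 g) and the lid is still seated in both crops. Raising further, then moving over to the mixer.

arm_command(commands=[-15,0,0,0,0,-25,0,0,0,0,-30,0,0,0,0,-30,0,0,0,0,-15,0,10,0,0])

```text
clock: 12.52
tool_pos: [0.6027, -0.0491, 0.1962]
orientation: [-58.0, 88.9, 31.8]
force: [0.2, -0.3, -3.4]
opening: 0.0526
```

arm_command(commands=[0,4,20,0,0,0,7,35,0,0,0,8,40,0,0,0,8,40,0,0,0,8,40,0,0])

```text
clock: 13.15
tool_pos: [0.5636, 0.134, 0.1929]
orientation: [-48.1, 89.2, 41.5]
force: [0.9, 0.3, -2.6]
opening: 0.0528
```

```bash
python3 -c "
from h import *
from plant import *
o=get_obs(); move(o,(.5556,.2670,.19))"
```

```text
pos [0.5636 0.134  0.1929] R [[0.01, -1.0, 0.006], [0.009, 0.006, 1.0], [-1.0, -0.01, 0.009]] shift mm [  4.    8.9 132.9] turn -0.4 open 52.8 F [ 0.9  0.3 -2.6] t 13.15
```

arm_command(commands=[0,4,40,0,0,0,4,40,0,0,0,1,30,0,0,0,0,15,0,0,0,0,0,0,0])

```text
clock: 13.78
tool_pos: [0.547, 0.2694, 0.1865]
orientation: [-10.6, 89.8, 79.4]
force: [-0.4, -0.3, -2.7]
opening: 0.0527
```

```bash
python3 -c "
from h import *
from plant import *
o=get_obs(); move(o,(.5556,.2670,.155))"
```

```text
pos [0.547  0.2694 0.1865] R [[0.001, -1.0, -0.0], [0.004, -0.0, 1.0], [-1.0, -0.001, 0.004]] shift mm [31.5 -8.6 -2.6] turn 0.0 open 52.7 F [-0.4 -0.3 -2.7] t 13.775
```

arm_command(commands=[5,-6,-2,0,0,10,-2,-1,0,0,10,0,0,0,0,5,0,0,0,0,0,0,0,0,0])

```text
clock: 14.4
tool_pos: [0.5548, 0.2633, 0.1528]
orientation: [35.4, 89.8, 125.2]
force: [0.5, 0.4, -1.8]
opening: 0.0529
```

```bash
python3 -c "
from h import *
from plant import *
o=get_obs(); move(o,(.5556,.2670,.135))
s=snapshot('scene')
cv2.imwrite('pics/c7.png',cv2.convertScaleAbs(cv2.resize(s['frame'][180:360,320:510],None,fx=3,fy=3,interpolation=2),alpha=1.4))"
```

```text
pos [0.5548 0.2633 0.1528] R [[-0.002, -1.0, 0.003], [0.002, 0.003, 1.0], [-1.0, 0.002, 0.002]] shift mm [17.8 -0.8  3.7] turn -0.2 open 52.9 F [ 0.5  0.4 -1.8] t 14.4
```

View pics/c7.png

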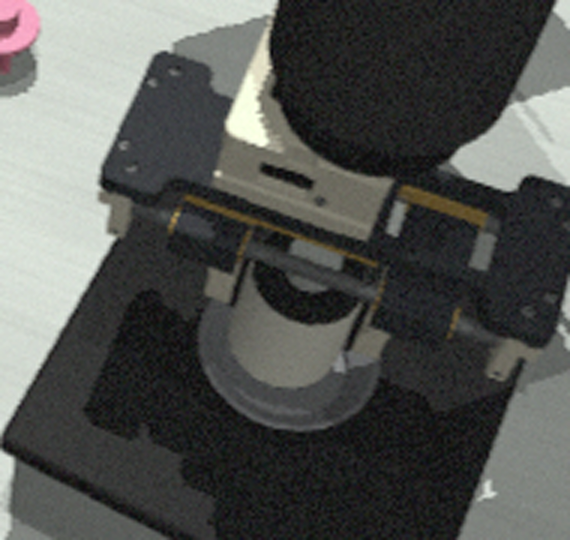

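The beaker is entering the cup with the lid on. A +3.7 mm shift in y is needed, then lowering gently.

arm_command(commands=[0,-1,3.5,0,0,5,0,0.5,0,0,6,0,0,0,0,2,0,0,0,0,0,0,0,0,0])

```text
clock: 15.08
tool_pos: [0.5563, 0.2682, 0.14]
orientation: [3.7, 89.8, 93.5]
force: [-0.2, -0.3, -2.4]
opening: 0.0527
```

```bash
python3 -c "
from h import *
from plant import *
o=get_obs(); move(o,(.5556,.2670,.135))"
```

```text
pos [0.5563 0.2682 0.14  ] R [[-0.0, -1.0, 0.003], [0.004, 0.003, 1.0], [-1.0, 0.0, 0.004]] shift mm [ 5.   0.7 -1.2] turn -0.1 open 52.7 F [-0.2 -0.3 -2.4] t 15.075
```

arm_command(commands=[2,0,-1,0,0,2,0,0,0,0,1,0,0,0,0,0,0,0,0,0])

```text
clock: 15.58
tool_pos: [0.5565, 0.2673, 0.1356]
orientation: [-8.7, 89.8, 81.1]
force: [-0.5, -0.6, -3.3]
opening: 0.0527
```

arm_command(commands=[1,0,0,0,0,1,0,0,0,0])

```text
clock: 15.82
tool_pos: [0.5566, 0.2673, 0.1354]
orientation: [-20.7, 89.7, 69.2]
force: [-4.5, -0.8, 7.8]
opening: 0.0525
```

Contact at z = 0.1354, as expected for the full depth. Releasing slowly and withdrawing.

arm_command(commands=[0,0,0,0,70,0,0,0,0,80,0,0,0,0,90,0,0,0,0,100,0,0,0,0,100])

```text
clock: 16.45
tool_pos: [0.5574, 0.2677, 0.1357]
orientation: [-31.4, 89.7, 58.5]
force: [0.3, -0.6, -0.2]
opening: 0.0869
```

arm_command(commands=[0,0,0,0,100,-10,0,0,0,100,-20,0,0,0,100,-30,0,0,0,100,-40,0,0,0,100])

```text
clock: 17.08
tool_pos: [0.5558, 0.2661, 0.2369]
orientation: [52.2, 89.9, 142.1]
force: [0.1, 0.7, -1.1]
opening: 0.0878
```

arm_command(commands=[-30,20,0,0,100,-10,40,0,0,100,0,40,0,0,100,0,0,0,0,100,0,0,0,0,100])

```text
clock: 17.7
tool_pos: [0.4555, 0.2671, 0.2861]
orientation: [-40.6, 89.3, 49.3]
force: [0.4, -0.0, -0.6]
opening: 0.0878
```

```bash
python3 -c "
from h import *
from plant import *
o=get_obs(); move(o,(.5556,.2670,.135))
s=snapshot('scene');t=snapshot('top')
pickle.dump((s,t),open('s3.pkl','wb'))
for c in (s,t): print(proj(c,(.5556,.267,.191)),proj(c,(.5556,.267,.176)),proj(c,(.5556,.267,.105)))
c=lambda im,x,y:cv2.convertScaleAbs(cv2.resize(im['frame'][y:y+100,x:x+100],None,fx=4,fy=4,interpolation=2),alpha=1.4)
cv2.imwrite('pics/c8.png',np.hstack([c(s,360,220),c(t,80,100)]))"
```

```text
pos [0.4555 0.2671 0.2861] R [[0.007, -1.0, 0.002], [0.009, 0.002, 1.0], [-1.0, -0.007, 0.009]] shift mm [151.9 -99.   -1.3] turn -0.1 open 87.8 F [ 0.4 -0.  -0.6] t 17.7
[425.2997265  270.23912959] [423.13899349 275.84694075] [413.77183131 300.15780021]
[122.11451377 145.78632521] [125.19459763 147.9519815 ] [138.06369806 157.00045213]
```

View pics/c8.png

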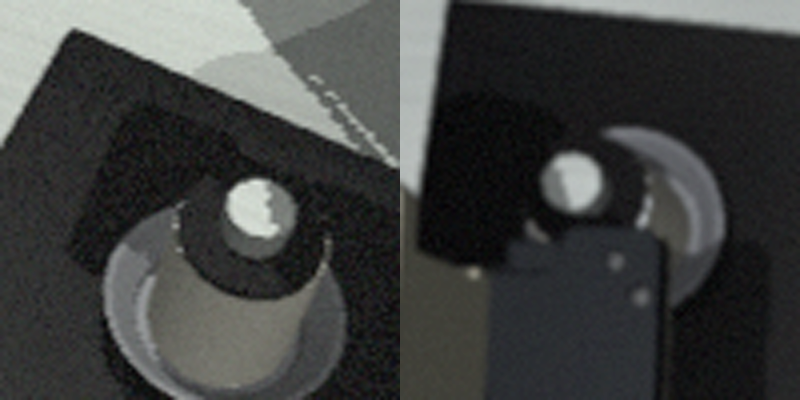

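The hub top is at scene (425.5,272) and top (123,145.5). For a fully home beaker I predicted (425.3,270.2) and (122.1,145.8), so it is within about 2 px, upright, with the lid on and the arm clear.

```bash
python3 -c "
from plant import *
print(close_job())"
```

```text
the job is handed in; nothing more can be done
None
```

I put the paddle lid on the beaker on the bench. I then lifted the lidded beaker by its wall, stood it in the mixer's cradle, let go and backed off. I handed the job in at about 17.8 s; the hand-in reports no verdict.

- **Lid fit:** pressing it down met 16 N at the expected seated height. The pictures showed it flat on the rim, about 2–3 mm off centre.
- **Lift:** the wrist force rose by about 2–3 N, and the lid stayed on.
- **Cradle:** the beaker touched the cradle floor at TCP height 0.1354 m, against 0.135 m expected.
- **Last check:** the hub's top was within about 2 pixels of its predicted home position in the scene and top pictures, and the arm was clear.

No check failed. The tool tilted by up to about 2° on the way, but it was back under 0.3° when I set the beaker down. I did not measure the final lid offset and tilt apart from that picture check.

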